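# Clip the heat-sink clip onto the long circuit board

### The job

Before soldering, the long circuit board needs its heat-sink clip: squeeze the big ribbed spring clip open by its handles, lift it off its parking rail, lower its open jaws well down over the top edge of the long board, in the bare gap at the middle of that edge, and let go so that it stands there upright gripping the board. The short board gets no clip.

Things in the scene. Friction and masses are not known exactly. Their poses are not given: they have to be found in the camera images.
- clip: Big ribbed spring clip, a peg standing jaws down on a low rail's 3 mm plate (top 60 mm up, jaws 12 mm down it): 24 mm wide, 83 tall, 65 g. Origin midway between jaw tips, z up, x across the jaws (squeeze along x), y along the edge. Black handles 47 to 83 mm above origin, 54 mm wide at the top; squeezed to the stop parallel, 28 mm. Open, tips 27 mm apart, 30 mm deep. Leave the small clip.
- clip_lever (a joint): The clip's opening in rad: 0 gripping a 3 mm edge, -0.04 shut on nothing, 0.6 squeezed to its stop. Sprung shut: handles need 5 N to start, 9 N at the stop; 20 N or more holds it rigidly open for carrying. Pivot 42 mm above the jaw tips. The clip's origin rides on one lever, so while open it reads about 12 mm aside and tilted 0.3 rad.
- long_edge (a point): Middle of the top edge of the long board: green circuit board 130 mm long, 3 mm thick, upright in a fixed metal holder, edge 100 mm above the table. x across its thickness, y along the edge, z up. White connectors on the +x face, 37 to 61 mm either side of the middle, stand 9 mm off it; between them both faces are bare for 40 mm down.
- short_edge (a point): Middle of the top edge of the short board: same kind of green board, holder, height and axes, but only 65 mm long and without white connectors. Not to be clipped. The two boards may stand in either place.
Mind the look-alikes: they are no part of the job. What is shaped like the part that bears long_edge but yellow is not meant.

How it is judged:
On the way, in this order (a step that is already met when the one before it is completed fails the run):
1. the clip is squeezed open and lifted clear of its rail (value of joint clip_lever above 0.25 rad and height (world z) of clip above 0.075 m), for 0.1 s.
2. the open jaws are lowered astride the long board's edge (value of joint clip_lever above 0.15 rad and horizontal distance between clip and long_edge below 0.04 m and height (world z) of clip below 0.099 m), for 0.05 s.
At the end, for the whole second after the job is handed in: The clip, let go, grips the long board with its jaws closed on it (lever angle -0.03 to 0.08 rad), jaw tips at least 7 mm below the top edge, within 20 mm of the middle of that edge and within 7 mm of the board's mid-plane, upright within 0.2 rad, and at rest (x of clip in the frame of long_edge between -0.007 and 0.007 m and y of clip in the frame of long_edge between -0.02 and 0.02 m and z of clip in the frame of long_edge below -0.007 m and angle between clip's own z axis and vertical below 0.2 rad and value of joint clip_lever between -0.03 and 0.08 rad and contact force between clip and long_board above 1 N and linear speed of clip below 0.02 m/s); the robot touches nothing.
It also fails if it takes over 35 s, if anything falls off the work surface, if the arm or the gripper's body presses on something with over 40 N, if the wrist force passes 120 N, or if a joint passes its speed limit or range.

### The arm

A 7-joint arm with a two-finger parallel gripper is mounted at the origin on the work surface. World frame = base frame: x ahead of the robot, y to its left, z up, the work surface at z = 0. Lengths are in m, angles in rad, forces in N, time in s.
With the tool pointing down it reaches from about 0.425 to 0.875 m from the base axis. Payload 8.4 kg.
Tool frame: the origin (TCP) lies on the mounting face of the last link; the fingertips stand 173 mm ahead of it and the grasp point (between the pads) lies 155 mm ahead of it; z points along the fingers, y is the line along which they close (so a half turn about z gives the same grasp; the last joint's range is limited). The gripper opens to 85 mm and grips with 20 to 120 N. Pads are 22 mm wide; open, the fingers measure 114 mm over their backs; the gripper's body (76 mm by 85 mm) begins 54 mm behind the grasp point. The pads swing forward as they close: fully open they stand 13 mm farther back than shut.
Start: joints at [-1.3, 0.333, 0.04, 1.465, -0.013, 1.343, -0.059], TCP at [0.235, 0.606, 0.405] pointing down, gripper open.
Joint ranges: [-2.58, 2.58], [-0.38, 2.09], [-1.3, 1.39], [0.25, 2.4], [-1.5, 4.64], [0.08, 2.09], [-2.65, 2.65]. Speed limits (rad/s): [2.22, 2.22, 2.79, 2.79, 3.14, 3.14, 3.14].

### API

Orientations are given as [roll, pitch, yaw] about the fixed x, y, z axes, in that order (R = Rz(yaw) Ry(pitch) Rx(roll)).
In Python, from bench import bot gives the robot as it stands. The module is installed in compiled form; this text tells all that it offers.
- The arm moves only by the tool move_arm, never from a script. Its argument "targets" is a list of rows, each a list of 7 numbers: the shift along the world's x, y, z in mm, then the turn, a rotation vector about the world's x, y, z in degrees, then the finger opening in mm, from 0 to 85.4. A call has 1 to 8 rows; each row is the pose to reach, as a shift and turn from the pose commanded when the call began; what a row does not reach only later rows make up. A row lasts 1/12 s, in which the tool goes at most 41.7 mm and 7.16 degrees, less where a joint would pass 70% of its speed; a pose out of reach is approached as far as the arm can. A call with a gripper value outside its range is refused whole. The fingers move at their own pace and stop on an object; "newtons" is the grip in N (left out, the last holds). Time passes only in rows, so rows that repeat a pose let the fingers close. It gives the time, the measured TCP pose, the force, the opening and the grip force at its end, in the units of the state.
- bot.get_state(): the state, without advancing time (a new reading comes with each control period).
- bot.get_image(name): name is "scene" or "side" or "wrist"; returns the picture (480x640x3 uint8, red, green, blue); there is no depth.
- bot.calibration(name): a dict with "fx", "fy", "cx", "cy" (pixels), "D" ([k1, k2, p1, p2, k3] as OpenCV has them; the pictures are not rectified), "R" (3x3) and "t" (3): a world point X has camera coordinates R X + t; the wrist camera has in their place "tool_from_camera" (4x4, takes a point from camera to tool coordinates, whose origin is the TCP and whose axes are the flange's). Camera axes: x right, y down, z forward; pixel columns grow to the right and rows downward; lengths in m; the calibration is good to about 2 mm. A picture is of the moment at which its call begins: read the wrist's pose just before it. calibration takes no time and is no camera call.
- bot.close_job(): hands the job in; it is judged then, once.
The state is a dict: "t": time; "qpos": joint angles; "qvel": joint speeds; "effort": joint torques, N m; "tcp_pos": TCP position; "tool_rot": TCP orientation; "force": force on the tool from outside, world axes, zero at the start; "ft_torque": the same for the moment, N m; "opening": finger opening in m; "grasp_force": force on a finger pad.
Only numpy, scipy, OpenCV 4.12 (cv2) and the standard library are available. Lean on these libraries where they do the work, as an engineer would, in place of code of your own. Each camera call takes 0.05 s, during which the arm holds its last target. There are 200 camera calls.

## Working session

There is one attempt and no reset: what is moved stays moved. The work goes in short steps, Python scripts to look and compute and a tool call to move; the robot and the scene stay as the last step left them, time stands still between calls to the robot, and variables do not carry over. Pictures are saved under pics/ and viewed, at most 10 in all, crops included, and the job is handed in when it is done.

Besides the shell and the picture viewer there is one more tool, called as a command line: name --pt "numbers of a row" for each row, then --argument value for the rest. move_arm: Moves the arm, as the interface text tells. Its arguments: {"type":"object","properties":{"targets":{"type":"array"},"newtons":{"type":"number"}},"required":["targets"]}

```bash
mkdir -p pics; python3 - <<'E'
from bench import bot
import cv2,numpy as np
s=bot.get_state();print(s['t'],s['tcp_pos'],s['tool_rot'],s['opening'])
for n in("scene","side","wrist"):
    im=bot.get_image(n);cv2.imwrite(f"pics/{n}0.png",im[:,:,::-1]);c=bot.calibration(n)
    print(n,{k:np.round(v,3).tolist() for k,v in c.items()})
E
```

```text
0.0 [0.23486895 0.60589688 0.40380274] [-3.13994801e+00  8.23038113e-05  2.77174586e+00] 0.08547347455686441
scene {'fx': 559.236, 'fy': 559.236, 'cx': 321.53, 'cy': 235.585, 'D': [-0.028, 0.0, 0.0, 0.0, 0.0], 'R': [[0.657, 0.754, 0.004], [0.403, -0.347, -0.847], [-0.637, 0.558, -0.532]], 't': [-0.2, -0.195, 1.856]}
side {'fx': 472.924, 'fy': 472.924, 'cx': 320.683, 'cy': 239.918, 'D': [-0.055, 0.0, 0.0, 0.0, 0.0], 'R': [[0.75, -0.661, -0.018], [-0.487, -0.535, -0.69], [0.447, 0.526, -0.724]], 't': [-0.559, 0.206, 0.962]}
wrist {'fx': 360.884, 'fy': 360.884, 'cx': 317.532, 'cy': 237.872, 'D': [0.023, 0.0, 0.0, 0.0, 0.0], 'tool_from_camera': [[0.0, -0.949, -0.315, 0.079], [1.0, 0.0, 0.0, -0.0], [-0.0, -0.315, 0.949, 0.031], [0.0, 0.0, 0.0, 1.0]]}
```

View pics/scene0.png

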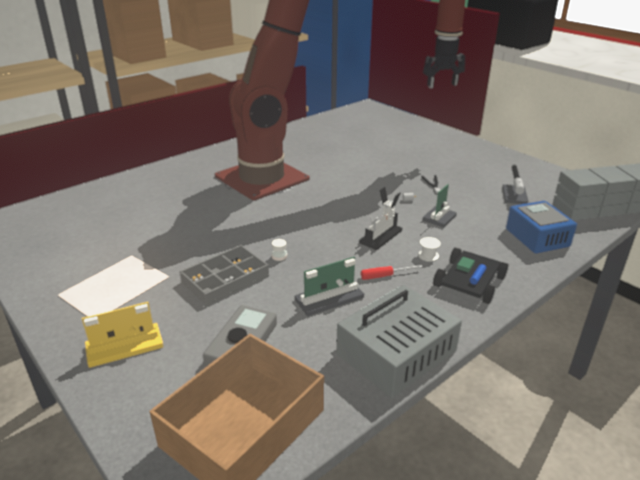

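View pics/side0.png

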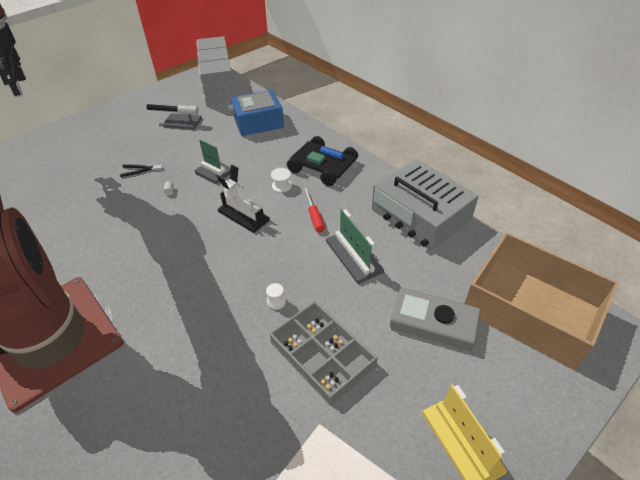

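The long board, with its white connectors, is at scene (330,278) and side (357,240). The clip is on its rail at scene (385,215) and side (240,200). The short board is at scene (441,200). I'll enlarge both views.

```bash
python3 - <<'E'
import cv2,numpy as np
a=cv2.imread("pics/scene0.png");b=cv2.imread("pics/side0.png")
f=lambda i,x,y,w,h:cv2.resize(i[y:y+h,x:x+w],(400,300),interpolation=cv2.INTER_CUBIC)
# 80x60 ->5x ; 100x75 -> 4x
cv2.imwrite("pics/crops.png",np.vstack([np.hstack([f(a,345,180,100,75),f(b,200,155,100,75)]),np.hstack([f(a,285,245,100,75),f(b,310,205,100,75)])]))
E
```

```text
(no output)
```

View pics/crops.png

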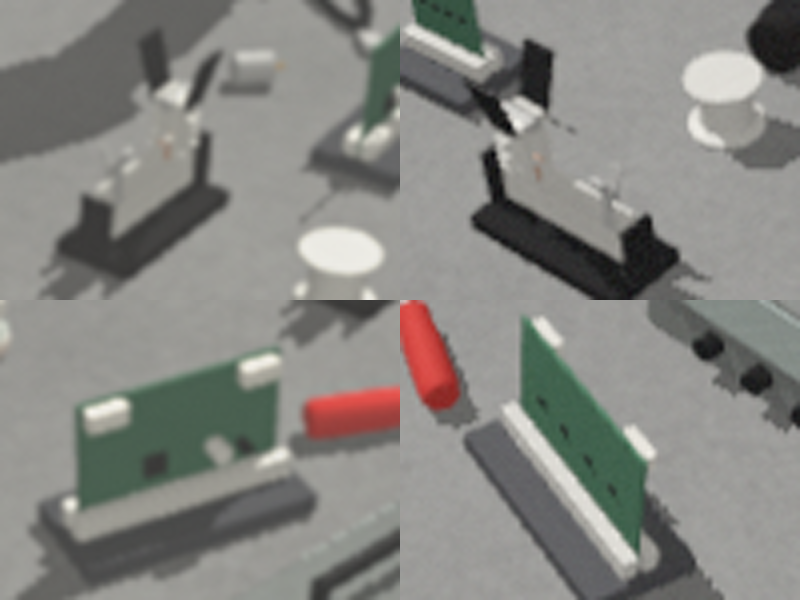

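The crops show the rail running from scene (368,230) to (396,217), with the clip near its far end. Handle tops are at scene (384,188) and (399,193), side (218,177) and (234.5,165.5). Board top corners are at scene (304.5,270.5) and (355,257), side (340.5,209) and (372,245.5).

```bash
cat > h.py <<'E'
import cv2,numpy as np
from bench import bot
from scipy.spatial.transform import Rotation as Ro
def ray(n,uv,st=None):
    c=bot.calibration(n);K=np.array([[c['fx'],0,c['cx']],[0,c['fy'],c['cy']],[0,0,1]])
    p=cv2.undistortPoints(np.array([[uv]],float),K,np.array(c['D'],float))[0,0];d=np.array([p[0],p[1],1.])
    if n!="wrist":
        R=np.array(c['R']);return -R.T@np.array(c['t']),R.T@d
    T=np.array(c['tool_from_camera']);R=Ro.from_euler('xyz',st['tool_rot']).as_matrix()
    return np.array(st['tcp_pos'])+R@T[:3,3],R@T[:3,:3]@d
def atz(n,uv,z,st=None):
    o,d=ray(n,uv,st);return o+d*(z-o[2])/d[2]
def tri(rs):
    A=0;b=0
    for o,d in rs:
        d=d/np.linalg.norm(d);P=np.eye(3)-np.outer(d,d);A=A+P;b=b+P@o
    return np.linalg.solve(A,b)
def proj(X,st):
    c=bot.calibration("wrist");K=np.array([[c['fx'],0,c['cx']],[0,c['fy'],c['cy']],[0,0,1]])
    T=np.array(c['tool_from_camera']);R=Ro.from_euler('xyz',st['tool_rot']).as_matrix()
    x=np.linalg.inv(T)@np.r_[R.T@(np.array(X)-st['tcp_pos']),1];
    return cv2.projectPoints(x[None,:3],np.zeros(3),np.zeros(3),K,np.array(c['D']))[0].ravel()
E
python3 - <<'E'
from h import *
np.set_printoptions(precision=4,suppress=True)
for z,a,b in((.1,(304.5,270.5),(340.5,209)),(.1,(304.5,270.5),(372,245.5)),(.1,(355,257),(340.5,209)),(.1,(355,257),(372,245.5)),(.143,(384,188),(218,177)),(.143,(399,193),(234.5,165.5)),(.143,(384,188),(234.5,165.5)),(.143,(399,193),(218,177))):
    print(atz('scene',a,z),atz('side',b,z),tri([ray('scene',a),ray('side',b)]))
print(bot.get_state()['tool_rot'])
E
```

```text
[ 0.6119 -0.3188  0.1   ] [ 0.6373 -0.193   0.1   ] [ 0.599  -0.2689  0.1174]
[ 0.6119 -0.3188  0.1   ] [ 0.6091 -0.3202  0.1   ] [ 0.6106 -0.3184  0.0984]
[ 0.6466 -0.1974  0.1   ] [ 0.6373 -0.193   0.1   ] [ 0.6406 -0.1903  0.0948]
[ 0.6466 -0.1974  0.1   ] [ 0.6091 -0.3202  0.1   ] [ 0.6522 -0.2523  0.084 ]
[0.5079 0.041  0.143 ] [0.4708 0.0448 0.143 ] [0.4822 0.0694 0.1229]
[0.5529 0.0501 0.143 ] [0.5236 0.0548 0.143 ] [0.5335 0.0734 0.1273]
[0.5079 0.041  0.143 ] [0.5236 0.0548 0.143 ] [0.5151 0.0364 0.1521]
[0.5529 0.0501 0.143 ] [0.4708 0.0448 0.143 ] [0.4999 0.1092 0.096 ]
[-3.1403  0.      2.7718]
```

move_arm --pt "34 -67 -6 0 0 -7 85" --pt "68 -134 -12 0 0 -14 85" --pt "86 -168 -15 0 0 -20 85" --pt "103 -201 -18 0 0 -26 85" --pt "120 -234 -21 0 0 -32 85" --pt "137 -267 -22 0 0 -38 85" --pt "137 -267 -22 0 0 -38 85" --pt "137 -267 -22 0 0 -38 85"

```text
t: 0.82
tcp_pos: [0.3752, 0.3326, 0.3825]
tool_rot: [-3.141, 0.002, 2.1]
force: [0.7, -1.0, 0.4]
opening: 0.0848
grasp_force: 0.0
```

move_arm --pt "17 -33 -3 0 0 -4 85" --pt "34 -67 -6 0 0 -8 85" --pt "51 -100 -10 0 0 -12 85" --pt "68 -134 -13 0 0 -16 85" --pt "85 -167 -16 0 0 -20 85" --pt "103 -200 -19 0 0 -24 85" --pt "120 -234 -21 0 0 -24 85" --pt "136 -268 -22 0 0 -24 85"

```text
t: 1.48
tcp_pos: [0.5084, 0.0694, 0.3606]
tool_rot: [3.142, -0.0, 1.69]
force: [0.8, 1.0, 0.7]
opening: 0.0851
grasp_force: 0.0
```

```bash
python3 - <<'E'
from h import *
s=bot.get_state();print(s['t'],s['tcp_pos'],s['tool_rot'],s['qpos'])
s=bot.get_state();im=bot.get_image("wrist")
cv2.imwrite("pics/w1.png",im[:,:,::-1])
print(s['t'],s['tcp_pos'],s['tool_rot'],bot.get_state()['tcp_pos'])
E
```

```text
1.4833 [0.50836187 0.06937016 0.36055397] [ 3.14157698e+00 -5.78472621e-05  1.68981100e+00] [-0.75637124  0.07883387  0.56681978  1.87765036 -0.04548611  1.19772887
 -0.05535734]
1.4833 [0.50836187 0.06937016 0.36055397] [ 3.14157698e+00 -5.78472621e-05  1.68981100e+00] [0.51047768 0.06197806 0.3608422 ]
```

View pics/w1.png

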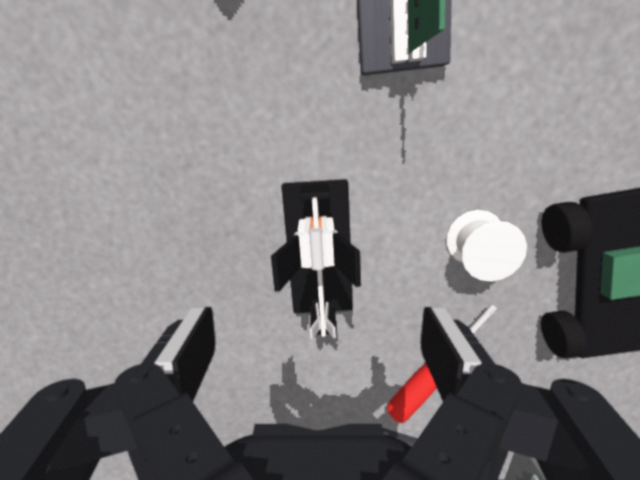

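The clip is seen from above at about (317,250), its handles at x≈272 to 360, with the small clip below it at (322,320). The arm was still settling, so I'll retake it with a crop.

```bash
python3 - <<'E'
from h import *
for i in range(3): bot.get_image("wrist")
s=bot.get_state();im=bot.get_image("wrist")
cv2.imwrite("pics/w2.png",cv2.resize(im[150:350,220:420,::-1],(600,600),interpolation=cv2.INTER_CUBIC))
import json;json.dump({k:list(map(float,s[k])) for k in('tcp_pos','tool_rot')},open('s2.json','w'))
print(s['t'],s['tcp_pos'],s['tool_rot'],bot.get_state()['tcp_pos'])
E
```

```text
1.6833 [0.50812619 0.07012579 0.36049521] [-3.14106551e+00  1.91559153e-04  1.68733842e+00] [0.50781204 0.07145443 0.36050577]
```

View pics/w2.png

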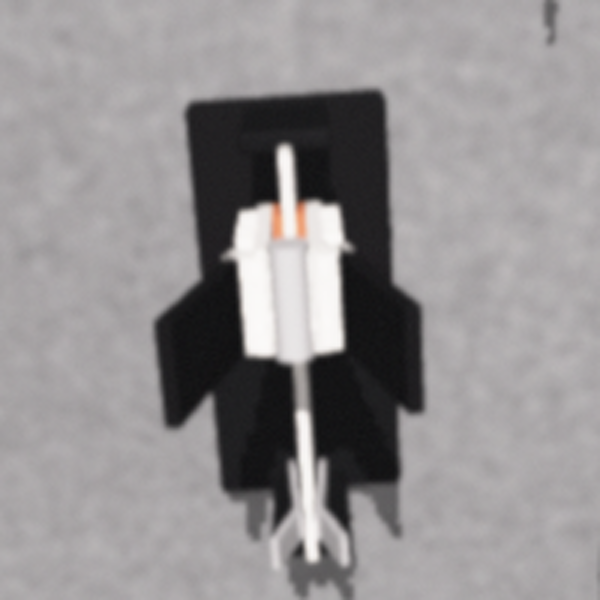

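Outer edges of the handle tops: left (157,322)–(172,427), right (418,303)–(421,412). The rail plate's top edge runs (285,146)–(312,560), all in crop pixels (3x).

```bash
python3 - <<'E'
from h import *
import json
np.set_printoptions(precision=4,suppress=True)
s=json.load(open('s2.json'))
g=lambda p,z:atz('wrist',(220+p[0]/3,150+p[1]/3),z,s)
L=[g(p,.131) for p in((157,322),(172,427))];R=[g(p,.131) for p in((418,303),(421,412))]
print(*L,*R);c=(L[0]+L[1]+R[0]+R[1])/4;print('centre',c,'width',np.linalg.norm(sum(R)/2-sum(L)/2))
P=[g(p,.06) for p in((285,146),(312,560))];d=P[0]-P[1];a=np.degrees(np.arctan2(-d[0],d[1]));print('plate',*P,'yaw deg',a)
for q in (L,R): d=q[0]-q[1];print(np.degrees(np.arctan2(-d[0],d[1])))
n=np.array([np.cos(np.radians(a)),np.sin(np.radians(a))]);print('perp offset c - plate',(c-P[0])[:2]@n)
print('tooly angle',np.degrees(s['tool_rot'][2])-90)
for z in (.125,.131):
  print(atz('scene',(391.5,190.5),z),atz('side',(226.5,171),z))
E
```

```text
[0.4827 0.0691 0.131 ] [0.4875 0.0467 0.131 ] [0.533 0.079 0.131] [0.5371 0.0559 0.131 ]
centre [0.5101 0.0627 0.131 ] width 0.05089199700675836
plate [0.5049 0.0918 0.06  ] [ 0.5264 -0.0277  0.06  ] yaw deg 10.230905768121483
12.075825466449949
10.221317399711104
perp offset c - plate -4.899774774849503e-05
tooly angle 6.677370201920311
[0.5078 0.072  0.125 ] [0.5085 0.0715 0.125 ]
[0.5154 0.0632 0.131 ] [0.505  0.0644 0.131 ]
```

move_arm --pt "2 -8 -20 0 0 3.6 85" --pt "2 -8 -45 0 0 3.6 85" --pt "2 -8 -70 0 0 3.6 85" --pt "2 -8 -89 0 0 3.6 85" --pt "2 -8 -89 0 0 3.6 85" --pt "2 -8 -89 0 0 3.6 85"

```text
t: 2.23
tcp_pos: [0.5094, 0.0643, 0.2714]
tool_rot: [-3.14, 0.0, 1.755]
force: [-1.1, 0.4, 0.3]
opening: 0.0848
grasp_force: 0.0
```

move_arm --newtons 40 --pt "0 0 0 0 0 0 20" --pt "0 0 0 0 0 0 20" --pt "0 0 0 0 0 0 20" --pt "0 0 0 0 0 0 20" --pt "0 0 0 0 0 0 20" --pt "0 0 0 0 0 0 20" --pt "0 0 0 0 0 0 20" --pt "0 0 0 0 0 0 20"

```text
t: 2.9
tcp_pos: [0.5099, 0.063, 0.2717]
tool_rot: [-3.142, -0.0, 1.752]
force: [0.6, 0.4, -1.3]
opening: 0.0266
grasp_force: 46.3
```

move_arm --pt "0 0 15 0 0 0 20" --pt "0 0 40 0 0 0 20" --pt "0 0 70 0 0 0 20" --pt "0 0 100 0 0 0 20" --pt "0 0 125 0 0 0 20" --pt "0 0 130 0 0 0 20" --pt "0 0 130 0 0 0 20"

```text
t: 3.48
tcp_pos: [0.5104, 0.0629, 0.4034]
tool_rot: [3.138, -0.001, 1.752]
force: [0.1, 0.6, -1.7]
opening: 0.0263
grasp_force: 46.3
```

move_arm --pt "8 -28 0 0 0 -2 20" --pt "16 -56 0 0 0 -4 20" --pt "25 -86 0 0 0 -7 20" --pt "34 -116 0 0 0 -10 20" --pt "43 -148 0 0 0 -13 20" --pt "52 -180 0 0 0 -16 20" --pt "61 -212 0 0 0 -19 20" --pt "69 -240 0 0 0 -22 20"

```text
t: 4.15
tcp_pos: [0.5787, -0.179, 0.3999]
tool_rot: [-3.14, 0.001, 1.365]
force: [-0.4, 0.3, -0.2]
opening: 0.027
grasp_force: 46.3
```

move_arm --pt "8 -28 0 0 0 -2 20" --pt "16 -56 0 0 0 -2 20" --pt "25 -86 0 0 0 -2 20" --pt "32 -110 0 0 0 -2 20" --pt "36 -123 0 0 0 -2 20" --pt "36 -123 0 0 0 -2 20" --pt "36 -123 0 0 0 -2 20" --pt "36 -123 0 0 0 -2 20"

```text
t: 4.82
tcp_pos: [0.6149, -0.2991, 0.4003]
tool_rot: [-3.14, -0.001, 1.334]
force: [0.1, 0.4, -1.3]
opening: 0.027
grasp_force: 46.3
```

```bash
python3 - <<'E'
from h import *
for i in range(3): bot.get_image("wrist")
s=bot.get_state();im=bot.get_image("wrist")
cv2.imwrite("pics/w3.png",im[:,:,::-1])
import json;json.dump({k:list(map(float,s[k])) for k in('tcp_pos','tool_rot')},open('s3.json','w'))
print(s['t'],s['tcp_pos'],s['tool_rot'],s['opening'],s['qpos'])
E
```

```text
4.9667 [ 0.61514163 -0.2986608   0.40145008] [-3.14127867e+00 -8.46246590e-04  1.33516876e+00] 0.02647719777795898 [-0.15463519  0.49368136  0.78919749  1.40557706 -0.34994362  1.38592889
  0.40268941]
```

View pics/w3.png

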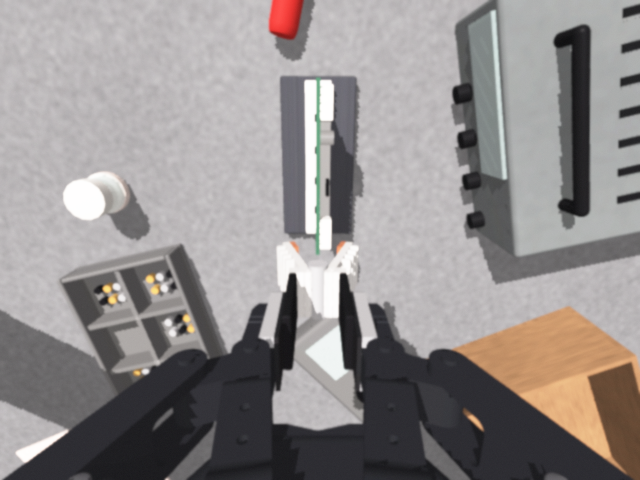

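The held clip is open, its jaws at (278–357, 245). The board's top edge runs from (319,77) to (318,253), with connectors on its right (+x) side at (326,100) and (325,232).

```bash
python3 - <<'E'
from h import *
import json
s=json.load(open('s3.json'))
a=atz('wrist',(319,77),.1,s);b=atz('wrist',(318,253),.1,s);d=a-b
L=np.linalg.norm(d);print(a,b,(a+b)/2,'len',L,'yaw',np.degrees(np.arctan2(-d[0],d[1])),'tool y',np.degrees(s['tool_rot'][2])-90)
c=atz('wrist',(326,100),.1,s);e=atz('wrist',(325,233),.1,s);print('connector mid',(c+e)/2)
# tip midpoint of held clip in view
print(proj(np.array(s['tcp_pos'])-[0,0,.223],s), (atz('wrist',(278,245),.18,s)+atz('wrist',(357,245),.18,s))/2)
E
```

```text
[ 0.64259422 -0.1950944   0.1       ] [ 0.61193786 -0.32017183  0.1       ] [ 0.62726604 -0.25763311  0.1       ] len 0.1287795668437502 yaw -13.771655465092138 tool y -13.50046491295349
connector mid [ 0.63257195 -0.2578055   0.1       ]
[314.82765839 265.91416772] [ 0.6197341  -0.28610121  0.18      ]
```

move_arm --pt "6 20 0 0 0 -0.3 20" --pt "11.4 41 0 0 0 -0.3 20" --pt "11.4 41 -15 0 0 -0.3 20" --pt "11.4 41 -35 0 0 -0.3 20" --pt "11.4 41 -50 0 0 -0.3 20" --pt "11.4 41 -55 0 0 -0.3 20" --pt "11.4 41 -55 0 0 -0.3 20" --pt "11.4 41 -55 0 0 -0.3 20"

```text
t: 5.68
tcp_pos: [0.6264, -0.2588, 0.3474]
tool_rot: [3.141, -0.0, 1.329]
force: [-0.5, -0.6, -1.1]
opening: 0.0268
grasp_force: 46.3
```

```bash
python3 - <<'E'
from h import *
for i in range(2): bot.get_image("wrist")
s=bot.get_state();im=bot.get_image("wrist");b=bot.get_image("side")
f=lambda i,x,y,w,h:cv2.resize(i[y:y+h,x:x+w,::-1],(400,400),interpolation=cv2.INTER_CUBIC)
cv2.imwrite("pics/w4.png",np.hstack([f(im,220,140,200,200),f(b,300,150,100,100)]))
print(s['t'],s['tcp_pos'],s['tool_rot'],s['opening'],s['force'])
E
```

```text
5.7833 [ 0.62654399 -0.25918912  0.34805052] [3.13986588e+00 9.65796921e-05 1.32834683e+00] 0.026624505010334802 [ 0.48250511 -0.99827934 -0.2652337 ]
```

View pics/w4.png

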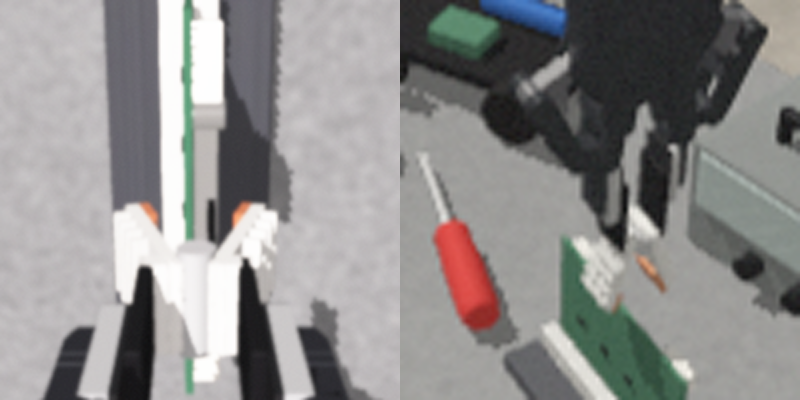

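The open jaws are centred at crop x≈196, while the board's edge is at x≈189, about 2 mm to the left. I'll shift to correct that, then lower.

move_arm --pt "-1.7 1.4 0 0 0 0 20" --pt "-1.7 1.4 -10 0 0 0 20" --pt "-1.7 1.4 -20 0 0 0 20" --pt "-1.7 1.4 -30 0 0 0 20" --pt "-1.7 1.4 -40 0 0 0 20" --pt "-1.7 1.4 -43 0 0 0 20" --pt "-1.7 1.4 -43 0 0 0 20" --pt "-1.7 1.4 -43 0 0 0 20"

```text
t: 6.55
tcp_pos: [0.6246, -0.2576, 0.3035]
tool_rot: [-3.141, 0.0, 1.328]
force: [-1.1, 0.1, -0.5]
opening: 0.0265
grasp_force: 46.3
```

```bash
python3 - <<'E'
from h import *
s=bot.get_state();im=bot.get_image("wrist");b=bot.get_image("side")
f=lambda i,x,y,w,h:cv2.resize(i[y:y+h,x:x+w,::-1],(400,400),interpolation=cv2.INTER_CUBIC)
cv2.imwrite("pics/w5.png",np.hstack([f(im,220,140,200,200),f(b,300,150,100,100)]))
print(s['t'],s['tcp_pos'],s['tool_rot'],s['opening'],s['force'])
E
```

```text
6.55 [ 0.6246288  -0.25764438  0.30345684] [-3.14105646e+00  2.01225626e-04  1.32822534e+00] 0.02646342987789908 [-1.06284467  0.14869254 -0.50182163]
```

View pics/w5.png

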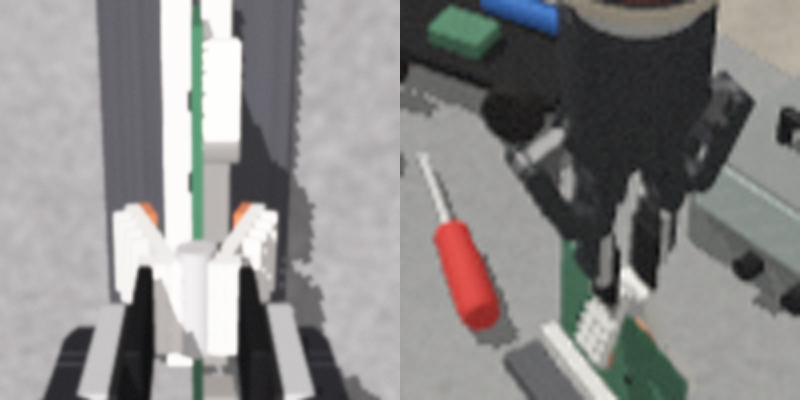

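The jaws straddle the board, with the edge at crop x≈197 and the jaw centre at 196. Now I'll release slowly and then retreat.

move_arm --pt "0 0 0 0 0 0 36" --pt "0 0 0 0 0 0 46" --pt "0 0 0 0 0 0 56" --pt "0 0 0 0 0 0 66" --pt "0 0 0 0 0 0 85" --pt "0 0 0 0 0 0 85" --pt "0 0 0 0 0 0 85" --pt "0 0 0 0 0 0 85"

```text
t: 7.32
tcp_pos: [0.6246, -0.2576, 0.3038]
tool_rot: [3.142, 0.0, 1.328]
force: [0.6, 0.3, -0.8]
opening: 0.0851
grasp_force: 0.0
```

move_arm --pt "0 0 10 0 0 0 85" --pt "0 0 30 0 0 0 85" --pt "0 0 60 0 0 0 85" --pt "0 0 95 0 0 0 85" --pt "0 0 120 0 0 0 85" --pt "0 0 130 0 0 0 85" --pt "0 0 130 0 0 0 85" --pt "0 0 130 0 0 0 85"

```text
t: 7.98
tcp_pos: [0.6245, -0.2576, 0.4336]
tool_rot: [3.141, -0.0, 1.328]
force: [0.4, 0.2, -0.3]
opening: 0.0848
grasp_force: 0.0
```

```bash
python3 - <<'E'
from h import *
for i in range(3): bot.get_image("wrist")
s=bot.get_state();im=bot.get_image("wrist");b=bot.get_image("side")
f=lambda i,x,y,w,h:cv2.resize(i[y:y+h,x:x+w,::-1],(400,400),interpolation=cv2.INTER_CUBIC)
cv2.imwrite("pics/w6.png",np.hstack([f(im,220,140,200,200),f(b,300,150,100,100)]))
print(s['t'],s['tcp_pos'],s['tool_rot'],s['opening'],s['force'])
E
```

```text
8.1333 [ 0.62447592 -0.25720099  0.43184398] [-3.13882062e+00 -2.35119507e-04  1.32840322e+00] 0.08495386795962298 [-0.66218609  0.98703897  0.04018195]
```

View pics/w6.png

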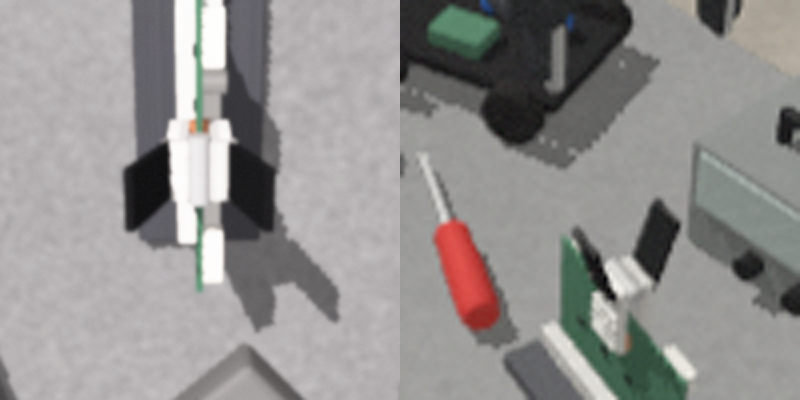

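The clip stands upright and symmetric, gripping the board between the connectors, and the gripper is clear.

```bash
python3 -c "
from bench import bot
print(bot.close_job())"
```

```text
the job is handed in; nothing more can be done
None
```

The big ribbed clip now stands upright, gripping the long board in the bare gap at the middle of its top edge. The gripper is clear and the job was handed in at about 8 s; no verdict came back.

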